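# Refit the inspection lens in its suction V-block

### The job

The vial inspection camera needs its lens back in the suction V-block. First, with the lens still in its foam cradle, swing the yellow suction lever to half open, the green 45 degree mark, and leave it there; then lay the lens barrel in the V with its red-ringed end up against the camera's mount ring, and press it straight down with a firm but gentle push of roughly 15 N so that it bears on both white contact strips. Finish while still holding it pressed there so the suction can take, and leave the two vials, the beaker and the swab tin standing where they are.

Things in the scene. Friction and masses are not known exactly. Their poses are not given: they have to be found in the camera images.
- inspection_rig: Fixed dark base plate (150 x 280 x 12 mm) carrying V saddles, camera, valve and vial stage. Origin on the bench under the optical axis, midway between the saddles; z up, y along the optical axis toward the camera, x away from the valve side. Yaw varies by up to 0.15 rad. Two grey saddles (90-degree V open upward, 26 mm long in y, 70 mm wide, tops at 56 mm) stand at y = -45 and +45 mm
- seat_center (a point): Point on the rig where the barrel's centre lies when fully seated: on the optical axis, 62 mm over the bench, axes as the rig's. Between the saddles 64 mm (in y) are free, so fingers can pass down on both sides of the barrel's middle to 26 mm over the bench (the top of a 26 mm wide manifold is at 24 mm)
- ring_center (a point): Centre of the face of the camera's steel mount ring (47 mm across, facing -y of the rig), 70 mm in +y from seat_center: the barrel's red-ringed end rests flat against it. Behind it the black camera, 50 mm wide, top at 88 mm
- strip_near: The two slippery white PTFE contact strips on the V flank on the valve side (-x of the rig), fixed; frame the same as the rig's. They touch the seated barrel along a line at x = -14 mm, 48 mm over the bench
- strip_far: The two slippery white PTFE contact strips on the other flank (+x of the rig), fixed; frame the same as the rig's. They touch the seated barrel along a line at x = +14 mm, 48 mm over the bench
- valve_lever (a joint): Angle of the suction valve's lever in rad: 0 shut (lever points to -x of the rig, toward the robot), grows counter-clockwise seen from above to 1.571 fully open (lever points to -y of the rig, along the pipe). The green 45 degree mark is at 0.785. Starts between 0 and 0.35. Stiff turn of about 0.1 N m; stays where it is left
- valve_pivot (a point): Fixed point on the lever's upright axis, at the height of the lever's mid-thickness (62 mm over the bench); axes as the rig's; at x = -65, y = -30 mm of the rig. Beside it, along x = -65, y = 22 to 110 mm of the rig, lies a grey reservoir 34 mm thick with a gauge (top about 87 mm)
- lever_grip (a point): Middle of the lever's yellow sleeve, 55 mm from the pivot, 62 mm over the bench. x of its frame runs along the lever toward the pivot. The sleeve is 44 mm long, 15 mm wide, 14 mm thick; nothing is under its outer half but the plate
- lens_barrel: Loose black cylindrical lens barrel, 40 mm diameter, 140 mm long, 0.18 to 0.33 kg. Origin at its centre on its axis; y runs along its axis toward the mount end. It starts lying in the foam cradle, mount end toward +y
- barrel_mount (a point): Centre of the barrel's mount end face, the end with the red ring, 70 mm in +y from the barrel's centre
- lens_cradle: Fixed grey tray (80 x 120 x 6 mm) with two black foam rests (64 mm wide, each 22 mm long in y, tops at 36 mm) at y = -46 and +46 mm; origin on the bench under its centre. The barrel lies in it along y with its axis 46 mm over the bench; the 70 mm between the rests are free down to the tray for fingers
- stage_vial: Glass vial with white crimp cap, 41 mm diameter, 75 mm tall, standing on the rig's white vial stage (52 mm disc, top at 20 mm, y = -125 mm of the rig). Origin at the centre of its underside. Bystander
- spare_vial: Glass vial like the other, standing on the bench behind. Origin at the centre of its underside. Bystander
- beaker: Empty glass beaker, 71 mm diameter, 86 mm tall, on the bench behind the cradle. Origin at the centre of its underside. Bystander
- swab_tin: Round white tin, 59 mm diameter, 30 mm tall, on the bench in front. Origin at the centre of its underside. Bystander

How it is judged:
On the way:
1. the suction lever is at the 45 degree mark while the lens still lies in its cradle (value of joint valve_lever between 0.645 and 0.925 rad and velocity of joint valve_lever between -0.05 and 0.05 rad/s and distance of lens_barrel from where it was at the start of the episode below 0.02 m), for 0.3 s.
At the end, for the whole second after the job is handed in: Lever within 8 degrees of the 45 degree mark; barrel at rest on its seat within 3 mm sideways and 2 mm in height, axis within 2 degrees, red-ringed end within 3 mm of the mount ring; fingers on it; over 3 N on each contact strip (its weight alone gives less); vials, beaker and tin standing (value of joint valve_lever between 0.645 and 0.925 rad and x of lens_barrel in the frame of seat_center between -0.003 and 0.003 m and z of lens_barrel in the frame of seat_center between -0.003 and 0.002 m and y of barrel_mount in the frame of ring_center between -0.003 and 0.003 m and angle between the y axis of lens_barrel and the y axis of inspection_rig, either way round below 0.035 rad and contact force between lens_barrel and strip_near above 3 N and contact force between lens_barrel and strip_far above 3 N and contact force between the fingers and lens_barrel above 3 N and linear speed of lens_barrel below 0.01 m/s); the arm keeps its last pose, push and grip.
It fails at once if the barrel is rammed into the V (over 80 N on a strip) (contact force between lens_barrel and strip_near above 80 N or contact force between lens_barrel and strip_far above 80 N).
It fails at once if a vial, the beaker or the swab tin is moved by more than 20 mm or tipped (distance of any of stage_vial, spare_vial, beaker, swab_tin from where it was at the start of the episode above 0.02 m or angle between any of stage_vial, spare_vial, beaker, swab_tin's own z axis and vertical above 0.25 rad).
It also fails if it takes over 48 s, if anything falls off the work surface, if the arm or the gripper's body presses on something with over 40 N, if the wrist force passes 120 N, or if a joint passes its speed limit or range.

### The arm

A 6-joint arm with a two-finger parallel gripper is mounted at the origin on a cart in front of the work surface, level with it; the furniture and walls round the work are solid. World frame = base frame: x ahead of the robot, y to its left, z up, the work surface at z = 0. Lengths are in m, angles in rad, forces in N, time in s.
With the tool pointing down it reaches from about 0.35 to 0.725 m from the base axis. Payload 4.3 kg.
Tool frame: the origin (TCP) lies at the very end of the fingers, on their centre line; the grasp point (between the pads) lies 19 mm behind it; z points along the fingers, y is the direction in which the jaws open and shut (so a half turn about z gives the same grasp; the last joint's range is limited). The gripper opens to 85 mm and grips with 20 to 120 N. Pads are 22 mm wide; open, the fingers measure 114 mm over their backs; the gripper's body (76 mm by 85 mm) begins 54 mm behind the grasp point. The pads swing forward as they close: fully open they stand 13 mm farther back than shut.
Start: joints at [-1.373, 0.377, 0.081, 1.274, 0, 1.46], TCP at [0.174, -0.548, 0.231] pointing down, gripper open.
Joint ranges: [-2.72, 2.72], [-0.84, 1.66], [-1.02, 1.22], [-1.77, 2.12], [-1.37, 1.28], [-3.14, 3.14]. Speed limits (rad/s): [2.57, 2.57, 3.14, 3.14, 3.14, 3.14].

### API

Orientations are given as a rotation vector (axis times angle).
In Python, from bench import env gives the robot as it stands.
- The arm moves only by the tool drive_tool, never from a script. Its argument "rows" is a list of rows, each a list of 7 numbers: the opening, from 0 (shut) to 1 (fully open), then the shift along the tool's x, y, z in cm, then the turn, a rotation vector about the tool's x, y, z in rad. A call has 1 to 8 rows; each row shifts and turns the pose as measured when the row begins, along the tool's axes as they then stand; what a row does not reach is not made up. A row lasts 1/10 s, in which the tool goes at most 50 mm and 8.59 degrees, less where a joint would pass 70% of its speed; a pose out of reach is approached as far as the arm can. A call is refused whole if a number of a shift passes 5 or a number of a turn 0.15, either way. A call with a gripper value outside its range is refused whole. The fingers move at their own pace and stop on an object; "force" is the grip in N (left out, the last holds). Time passes only in rows, so rows that do not move let the fingers close. It gives the time, the measured TCP pose, the force and the opening at its end, in the units of the state.
- env.get_obs(): the state, without advancing time (a new reading comes with each control period).
- env.read_camera(name): name is "scene" or "top" or "wrist"; returns (picture, depth): 400x640x3 uint8, red, green, blue; 400x640 float32, m along the optical axis (not along the pixel's ray), 0 where there is no reading.
- env.camera_params(name): a dict with "fx", "fy", "cx", "cy" (pixels), "cam_to_world" (4x4, takes a point from camera to world coordinates); the wrist camera has in their place "hand_eye" (4x4, takes a point from camera to tool coordinates, whose origin is the TCP and whose axes are the flange's). Camera axes: x right, y down, z forward; pixel columns grow to the right and rows downward; lengths in m; the calibration is good to about 2 mm. A picture is of the moment at which its call begins: read the wrist's pose just before it. camera_params takes no time and is no camera call.
- env.job_done(): hands the job in, once; it reports no verdict.
The state is a dict: "t": time; "q": joint angles; "qvel": joint speeds; "joint_efforts": joint torques, N m; "eef_pos": TCP position; "tcp_rot": TCP orientation; "wrist_force": force on the tool from outside, world axes, zero at the start; "moment": the same for the moment, N m; "gripper_width": finger opening in m.
Only numpy, scipy, OpenCV 4.12 (cv2) and the standard library are available. Lean on these libraries where they do the work, as an engineer would, in place of code of your own. Each camera call takes 0.05 s, during which the arm holds its last target.

## Working session

There is one attempt and no reset: what is moved stays moved. The work goes in short steps, Python scripts to look and compute and a tool call to move; the robot and the scene stay as the last step left them, time stands still between calls to the robot, and variables do not carry over. Pictures are saved under pics/ and viewed, and the job is handed in when it is done.

Besides the shell and the picture viewer there is one more tool, called after "Call:" as name(argument=value, ...), one argument or row to a line, values as JSON. drive_tool: Moves the arm, as the interface text tells. Its arguments: {"type":"object","properties":{"rows":{"type":"array"},"force":{"type":"number"}},"required":["rows"]}

```bash
ls; mkdir -p pics; cat > h.py <<'E'
import numpy as np, cv2
from bench import env
from scipy.spatial.transform import Rotation as R
np.set_printoptions(precision=4,suppress=True)
def snap(n,f):
    o=env.get_obs(); im,d=env.read_camera(n); cv2.imwrite('pics/'+f+'.png',im[:,:,::-1]); np.savez('pics/'+f+'.npz',im=im,d=d,p=np.array(o['eef_pos']),r=np.array(o['tcp_rot'])); return im,d,o
def T(n,o=None):
    P=env.camera_params(n)
    if 'cam_to_world' in P: return P,np.array(P['cam_to_world'])
    M=np.eye(4);M[:3,:3]=R.from_rotvec(o['tcp_rot']).as_matrix();M[:3,3]=o['eef_pos'];return P,M@np.array(P['hand_eye'])
def pts(P,M,d):
    v,u=np.indices(d.shape); c=np.stack([(u-P['cx'])/P['fx']*d,(v-P['cy'])/P['fy']*d,d,np.ones_like(d)],-1); return (c@M.T)[...,:3]
def ray(P,M,u,v,z):
    r=M[:3,:3]@np.array([(u-P['cx'])/P['fx'],(v-P['cy'])/P['fy'],1]); t=M[:3,3]; return t+r*(z-t[2])/r[2]
E
python3 - <<'E'
from h import *
for n in ['scene','top']:
    im,d,o=snap(n,n+'0'); P,M=T(n); print(n,P['fx'],M)
print(o)
E
```

```text
pics
scene 491.4762187870129 [[-0.5956 -0.4311  0.6778 -0.1978]
 [-0.8032  0.3095 -0.509   0.5244]
 [ 0.0097 -0.8476 -0.5306  0.6435]
 [ 0.      0.      0.      1.    ]]
top 494.1134532320167 [[-0.0221 -0.9984  0.0526  0.4661]
 [-0.9997  0.0215 -0.0126 -0.0184]
 [ 0.0114 -0.0529 -0.9985  1.2873]
 [ 0.      0.      0.      1.    ]]
{'t': 0.05, 'q': array([-1.3733,  0.3781,  0.0796,  1.2744, -0.    ,  1.4605]), 'qvel': array([ 0.0001, -0.0003,  0.0027,  0.0004, -0.0002,  0.0009]), 'joint_efforts': array([  0.0022, -46.5115,  27.0861,   0.0128,  -0.0002,   0.    ]), 'eef_pos': array([ 0.1741, -0.5473,  0.2304]), 'tcp_rot': array([-3.1025, -0.4812,  0.0002]), 'wrist_force': array([-0.2313, -0.5456,  0.1238]), 'moment': array([ 0.019 , -0.0049,  0.0277]), 'gripper_width': 0.08545628713194807}
```

View pics/scene0.png

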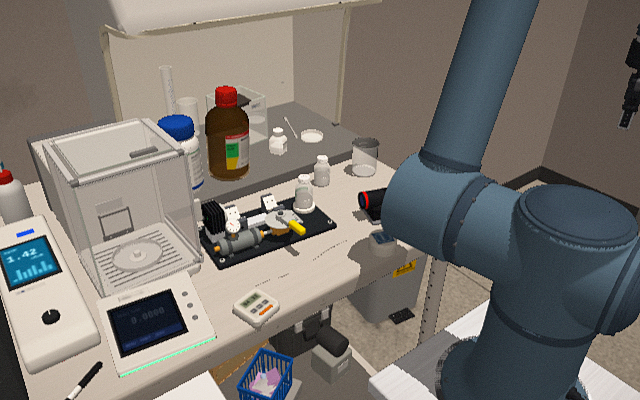

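View pics/top0.png

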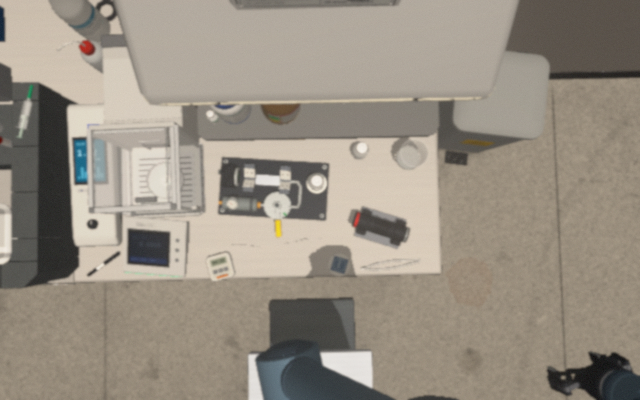

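```bash
python3 - <<'E'
from h import *
a=np.load('pics/top0.npz');im,d=a['im'],a['d']
cv2.imwrite('pics/topc.png',cv2.resize(im[130:290,200:450],None,fx=3.2,fy=3.2,interpolation=cv2.INTER_CUBIC)[:,:,::-1])
P,M=T('top');X=pts(P,M,d)
for n,(u,v) in dict(tin=(340,265),lens=(380,225),bench=(300,245),beaker=(409,152),vial=(317,182),lever=(278,228),valve=(277,205),timer=(219,265)).items(): print(n,X[v,u],d[v,u])
s=np.load('pics/scene0.npz')['im']
cv2.imwrite('pics/scenec.png',cv2.resize(s[130:300,190:450],None,fx=3,fy=3,interpolation=cv2.INTER_CUBIC)[:,:,::-1])
E
```

```text
tin [ 0.3733 -0.0811  0.0325] 1.2489066
lens [ 0.4719 -0.1815  0.0608] 1.2271492
bench [ 0.4249  0.0199 -0.0002] 1.2830373
beaker [ 0.6612 -0.2701  0.0064] 1.2925054
vial [ 0.579  -0.0271  0.0964] 1.195271
lever [0.47   0.0707 0.0742] 1.2104849
valve [0.5266 0.0724 0.0709] 1.2167464
timer [0.3793 0.2267 0.0182] 1.2596842
```

View pics/topc.png

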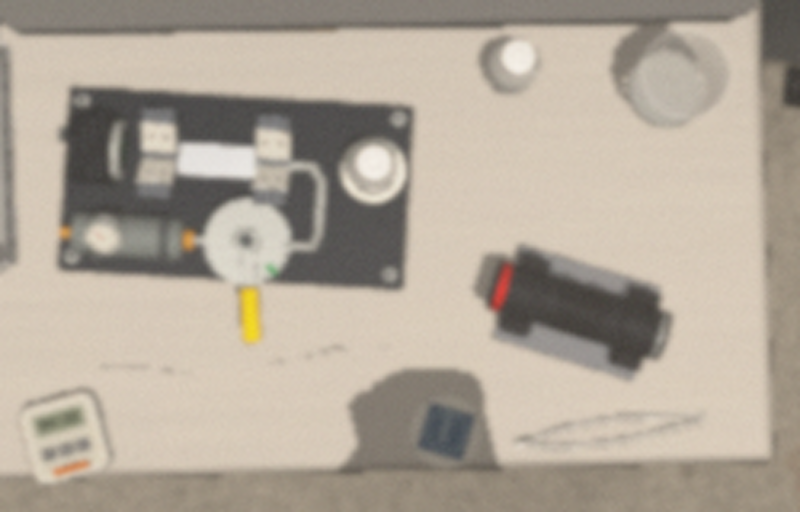

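View pics/scenec.png

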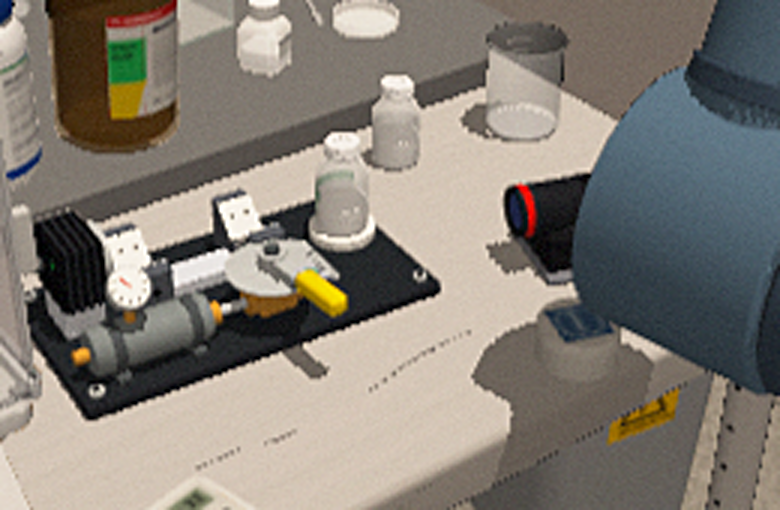

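```bash
cat > m.py <<'E'
from h import *
a=np.load('pics/top0.npz');im,d=a['im'],a['d']
P,M=T('top');X=pts(P,M,d)
c=np.array([(71,87),(413,106),(403,288),(58,268)])/3.2+[200,130]-.35
W=np.array([ray(P,M,u,v,.012) for u,v in c]);print(W)  # (+x+y),( +x -y),(-x-y),(-x+y)
ct=W.mean(0);print('plate c',ct, 'sizes',[np.linalg.norm(W[i]-W[(i+1)%4]) for i in range(4)])
e=(W[0]-W[1])+(W[3]-W[2]); print('yaw',np.arctan2(-e[0],e[1]))
hsv=cv2.cvtColor(im,cv2.COLOR_RGB2HSV)
m=cv2.inRange(hsv,(22,140,120),(35,255,255));m[:200]=0;m[:,:250]=0;m[:,300:]=0
v,u=np.nonzero(m);print('yellow',len(u),u.mean(),v.mean(),ray(P,M,u.mean(),v.mean(),.069),np.median(X[v,u],0))
L=np.array([ray(P,M,a,b,.069)[:2] for a,b in zip(u,v)]);w,V=np.linalg.eigh(np.cov(L.T));print('lever dir',V[:,1],'len',np.ptp(L@V[:,1]),np.ptp(L@V[:,0]))
# barrel: top line points
b=X[200:260,340:420];k=(b[...,2]>.05)&(b[...,2]<.08)
q=b[k];k2=q[:,2]>.0;q=q[k2];ce=q.mean(0);w,V=np.linalg.eigh(np.cov(q[:,:2].T));dd=V[:,1];dd=dd*np.sign(dd[1]);s=(q-ce)[:,:2]@dd;t=(q-ce)[:,:2]@V[:,0]
print('barrel',len(q),ce,dd,'yaw',np.arctan2(-dd[0],dd[1]),s.min(),s.max(),t.min(),t.max(),np.percentile(q[:,2],98), 'mid',ce[:2]+dd*(s.min()+s.max())/2)
m=cv2.inRange(hsv,(0,150,120),(8,255,255))|cv2.inRange(hsv,(172,150,120),(180,255,255));m[:200]=0;m[:,:330]=0
v,u=np.nonzero(m);print('red',u.mean(),v.mean(),ray(P,M,u.mean(),v.mean(),.06))
E
python3 m.py
```

```text
[[ 0.6576  0.2174  0.012 ]
 [ 0.6364 -0.0592  0.012 ]
 [ 0.489  -0.0478  0.012 ]
 [ 0.5112  0.2296  0.012 ]]
plate c [0.5736 0.085  0.012 ] sizes [np.float64(0.27745450693006773), np.float64(0.1478409581104441), np.float64(0.27820932948778954), np.float64(0.14690145948364108)]
yaw -0.07805832228096903
yellow 84 277.7857142857143 227.79761904761904 [0.4705 0.0716 0.069 ] [0.4701 0.0711 0.069 ]
lever dir [-0.999  -0.0439] len 0.039724103111343 0.012420090548028381
barrel 867 [ 0.4678 -0.1844  0.0622] [0.3156 0.9489] yaw -0.3211257774892603 -0.07012182651890199 0.0700042899172986 -0.02027251650882756 0.0194246949712699 0.06953988147610904 mid [ 0.4678 -0.1845]
red 356.45714285714286 219.54285714285714 [ 0.4868 -0.1234  0.06  ]
```

```bash
cat >> h.py <<'E'
def down(yaw):
    return R.from_matrix(np.array([[np.cos(yaw),np.sin(yaw),0],[np.sin(yaw),-np.cos(yaw),0],[0,0,-1]]))
def plan(xyz,yaw,n,g,dyaw=None):
    o=env.get_obs();p=np.array(o['eef_pos']);r=R.from_rotvec(o['tcp_rot']);m=r.as_matrix();y0=np.arctan2(m[1,0],m[0,0])
    dy=(yaw-y0+np.pi)%(2*np.pi)-np.pi if dyaw is None else dyaw
    print('at',p,'yaw',y0,'dyaw',dy,'dist',np.linalg.norm(np.array(xyz)-p),'q',o['q'],'F',o['wrist_force'],'t',o['t'],'w',o['gripper_width'])
    rows=[]
    for i in range(n):
        t=down(y0+dy*(i+1)/n); s=r.inv().apply((np.array(xyz)-p)/n); w=(r.inv()*t).as_rotvec()
        rows.append([g]+[round(float(x)*100,2) for x in s]+[round(float(x),3) for x in w]); r=t
    for x in rows: print(x)
E
python3 - <<'E'
from h import *
a=np.load('pics/top0.npz');X=pts(*T('top'),a['d'])
print(X[110,250:400:30],X[90,250:400:30])
plan([.40,.06,.30],0,20,1,2.88)
E
```

```text
[[ 0.7644  0.1353  0.0712]
 [ 0.7321  0.0526  0.1976]
 [ 0.7678 -0.0137  0.0456]
 [ 0.7662 -0.0899  0.046 ]
 [ 0.7653 -0.1666  0.0437]] [[ 0.7039  0.0859  0.4579]
 [ 0.7025  0.0349  0.4597]
 [ 0.7021 -0.016   0.4575]
 [ 0.7013 -0.0671  0.457 ]
 [ 0.7013 -0.1187  0.4537]]
at [ 0.1741 -0.5474  0.2305] yaw 0.30779024986882497 dyaw 2.88 dist 0.6517590537352539 q [-1.3733  0.378   0.0798  1.2744  0.      1.4605] F [-0.4037  0.0912  0.2933] t 0.1 w 0.0852385484543248
[1, 2.0, -2.55, -0.34, -0.002, -0.0, -0.144]
[1, 2.34, -2.24, -0.35, 0.0, 0.0, -0.144]
[1, 2.64, -1.88, -0.35, 0.0, 0.0, -0.144]
[1, 2.88, -1.48, -0.35, 0.0, 0.0, -0.144]
[1, 3.06, -1.05, -0.35, 0.0, 0.0, -0.144]
[1, 3.18, -0.6, -0.35, 0.0, 0.0, -0.144]
[1, 3.24, -0.14, -0.35, 0.0, 0.0, -0.144]
[1, 3.22, 0.33, -0.35, 0.0, 0.0, -0.144]
[1, 3.14, 0.79, -0.35, 0.0, 0.0, -0.144]
[1, 3.0, 1.23, -0.35, 0.0, 0.0, -0.144]
[1, 2.79, 1.65, -0.35, 0.0, 0.0, -0.144]
[1, 2.53, 2.03, -0.35, 0.0, 0.0, -0.144]
[1, 2.21, 2.37, -0.35, 0.0, 0.0, -0.144]
[1, 1.84, 2.66, -0.35, 0.0, 0.0, -0.144]
[1, 1.44, 2.9, -0.35, 0.0, 0.0, -0.144]
[1, 1.01, 3.08, -0.35, 0.0, 0.0, -0.144]
[1, 0.56, 3.19, -0.35, 0.0, 0.0, -0.144]
[1, 0.1, 3.24, -0.35, 0.0, 0.0, -0.144]
[1, -0.37, 3.22, -0.35, 0.0, 0.0, -0.144]
[1, -0.83, 3.13, -0.35, 0.0, 0.0, -0.144]
```

Call:
drive_tool(
  rows=[
    [1, 2.0, -2.6, -0.4, 0, 0, -0.14],
    [1, 2.3, -2.2, -0.4, 0, 0, -0.14],
    [1, 2.6, -1.9, -0.4, 0, 0, -0.14],
    [1, 2.9, -1.5, -0.4, 0, 0, -0.14],
    [1, 3.1, -1.1, -0.4, 0, 0, -0.14],
    [1, 3.2, -0.6, -0.4, 0, 0, -0.14],
    [1, 3.2, -0.1, -0.4, 0, 0, -0.14],
    [1, 3.2, 0.3, -0.4, 0, 0, -0.14],
  ],
)

```text
t: 0.9
eef_pos: [0.2629, -0.296, 0.2588]
tcp_rot: [-2.327, -2.096, -0.007]
wrist_force: [0.3, 0.7, -1.1]
gripper_width: 0.0856
```

```bash
python3 - <<'E'
from h import *
plan([.40,.06,.30],np.pi+.04,14,1)
E
```

```text
at [ 0.2629 -0.296   0.2588] yaw 1.466127215001573 dyaw 1.71546543858822 dist 0.38372868757749024 q [-1.0073  0.0163 -0.2993  1.2655  0.0027  0.6682] F [ 0.3177  0.6573 -1.0691] t 0.9 w 0.08555167999970521
[1, 2.63, 0.71, -0.27, -0.004, -0.01, -0.123]
[1, 2.53, 1.02, -0.29, 0.0, 0.0, -0.123]
[1, 2.38, 1.33, -0.29, 0.0, 0.0, -0.123]
[1, 2.2, 1.61, -0.29, 0.0, 0.0, -0.123]
[1, 1.99, 1.86, -0.29, 0.0, 0.0, -0.123]
[1, 1.75, 2.09, -0.29, 0.0, 0.0, -0.123]
[1, 1.48, 2.29, -0.29, 0.0, 0.0, -0.123]
[1, 1.19, 2.45, -0.29, 0.0, 0.0, -0.123]
[1, 0.88, 2.58, -0.29, 0.0, 0.0, -0.123]
[1, 0.56, 2.67, -0.29, 0.0, 0.0, -0.123]
[1, 0.22, 2.72, -0.29, 0.0, 0.0, -0.123]
[1, -0.11, 2.72, -0.29, 0.0, 0.0, -0.123]
[1, -0.44, 2.69, -0.29, 0.0, 0.0, -0.123]
[1, -0.77, 2.62, -0.29, 0.0, 0.0, -0.123]
```

Call:
drive_tool(
  rows=[
    [1, 2.6, 0.7, -0.3, 0, 0, -0.12],
    [1, 2.5, 1.0, -0.3, 0, 0, -0.12],
    [1, 2.4, 1.3, -0.3, 0, 0, -0.12],
    [1, 2.2, 1.6, -0.3, 0, 0, -0.12],
    [1, 2.0, 1.9, -0.3, 0, 0, -0.12],
    [1, 1.7, 2.1, -0.3, 0, 0, -0.12],
    [1, 1.5, 2.3, -0.3, 0, 0, -0.12],
    [1, 1.2, 2.4, -0.3, 0, 0, -0.12],
  ],
)

```text
t: 1.7
eef_pos: [0.3385, -0.0814, 0.2838]
tcp_rot: [-1.037, -2.954, -0.017]
wrist_force: [-0.0, -0.3, -0.4]
gripper_width: 0.0858
```

Call:
drive_tool(
  rows=[
    [1, 0.9, 2.6, -0.3, 0, 0, -0.12],
    [1, 0.6, 2.7, -0.3, 0, 0, -0.12],
    [1, 0.2, 2.7, -0.3, 0, 0, -0.12],
    [1, -0.1, 2.7, -0.3, 0, 0, -0.12],
    [1, -0.4, 2.7, -0.3, 0, 0, -0.12],
    [1, -0.8, 2.6, -0.3, 0, 0, -0.12],
    [1, 0, 0, 0, 0, 0, 0],
    [1, 0, 0, 0, 0, 0, 0],
  ],
)

```text
t: 2.5
eef_pos: [0.3924, 0.0827, 0.3021]
tcp_rot: [0.129, -3.128, -0.023]
wrist_force: [-0.3, 0.2, 0.7]
gripper_width: 0.0855
```

```bash
python3 - <<'E'
from h import *
im,d,o=snap('wrist','w1'); P,M=T('wrist',o); print(o['eef_pos'],o['tcp_rot'],o['q']);print(P['fx'],M)
E
```

```text
[0.3924 0.0827 0.3021] [ 0.1292 -3.1283 -0.0232] [ 0.0375  0.0193 -0.185   1.377   0.0147 -0.0451]
335.5340336532176 [[-0.0822  0.9642  0.2522  0.3275]
 [ 0.9965  0.0755  0.036   0.0755]
 [ 0.0157  0.2543 -0.967   0.446 ]
 [ 0.      0.      0.      1.    ]]
```

View pics/w1.png

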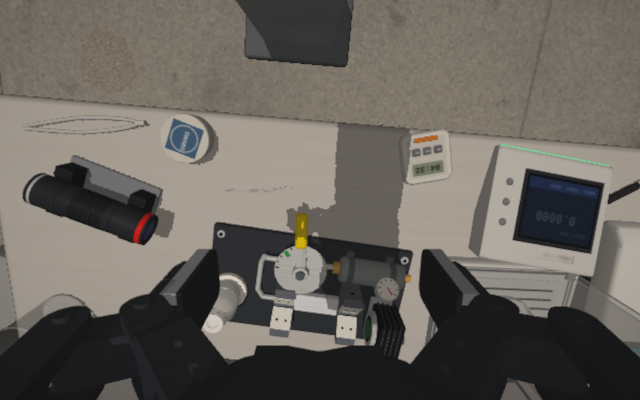

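```bash
python3 - <<'E'
from h import *
a=np.load('pics/w1.npz');im,d=a['im'],a['d'];o=dict(eef_pos=a['p'],tcp_rot=a['r']);P,M=T('wrist',o);X=pts(P,M,d)
cv2.imwrite('pics/w1c.png',cv2.resize(im[205:350,190:430],None,fx=3.3,fy=3.3,interpolation=cv2.INTER_CUBIC)[:,:,::-1])
hsv=cv2.cvtColor(im,cv2.COLOR_RGB2HSV)
m=cv2.inRange(hsv,(20,140,90),(35,255,255));m[:200]=0;m[:,:280]=0;m[:,320:]=0
v,u=np.nonzero(m);Y=X[v,u];print(len(u),Y.mean(0),Y.min(0),Y.max(0))
t=Y[Y[:,2]>np.percentile(Y[:,2],50)];print('top',t.mean(0));w,V=np.linalg.eigh(np.cov(t[:,:2].T));print(V[:,1],np.ptp(t[:,:2]@V[:,1]))
E
```

```text
406 [0.4682 0.0715 0.0687] [ 0.4472  0.0642 -0.0006] [0.5046 0.0803 0.072 ]
top [0.4691 0.071  0.0704]
[-0.9983 -0.0581] 0.04171940458507212
```

View pics/w1c.png

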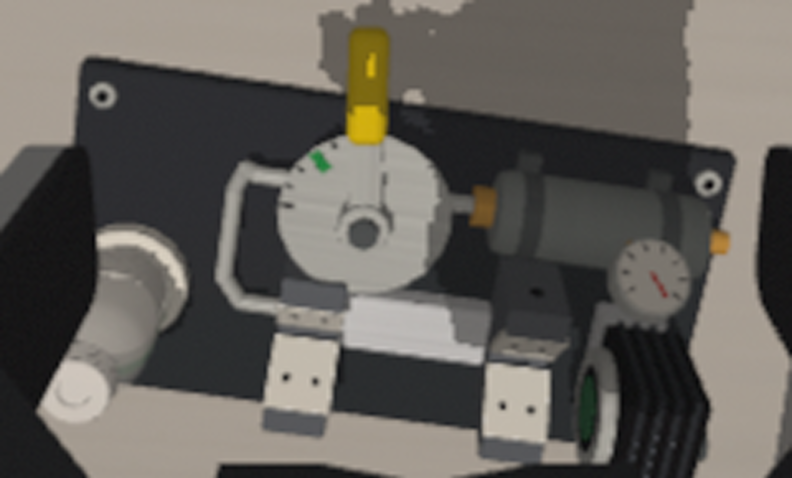

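```bash
python3 - <<'E'
from h import *
a=np.load('pics/w1.npz');im,d=a['im'],a['d'];o=dict(eef_pos=a['p'],tcp_rot=a['r']);P,M=T('wrist',o);X=pts(P,M,d)
f=lambda c:(190+c[0]/3.3-.35,205+c[1]/3.3-.35)
u,v=f((363,232));print('hub d',X[round(v)-2:round(v)+3,round(u)],'ray',ray(P,M,u,v,X[round(v),round(u),2]))
u,v=f((320,161));print('green',X[round(v),round(u)])
for n,c in dict(S1a=(273,400),S1b=(330,408),S2a=(490,432),S2b=(545,438)).items():
    u,v=f(c);print(n,X[round(v)-2:round(v)+3,round(u)])
# corners plate by ray z=.012
for c in [(85,57),(733,152)]: print('corner',ray(P,M,*f(c),.012))
for c in [(102,95),(708,183)]: print('screw',ray(P,M,*f(c),.014))
# all pts in saddle zone
t=np.load('pics/top0.npz');Xt=pts(*T('top'),t['d'])
k=(Xt[...,2]>.045)&(Xt[...,2]<.066)&(Xt[...,0]>.56)&(Xt[...,0]<.68)&(Xt[...,1]>0)&(Xt[...,1]<.2)
q=Xt[k]
for lo,hi in((0,.085),(.085,.2)):
    s=q[(q[:,1]>lo)&(q[:,1]<hi)];print(len(s),s.mean(0),s.min(0),s.max(0))
E
```

```text
hub d [[0.523  0.0741 0.0695]
 [0.5241 0.0742 0.07  ]
 [0.5253 0.0743 0.0702]
 [0.5264 0.0744 0.0707]
 [0.5286 0.0744 0.069 ]] ray [0.5253 0.0738 0.0702]
green [0.5045 0.0558 0.0542]
S1a [[0.6085 0.0418 0.0541]
 [0.6098 0.0419 0.0543]
 [0.6104 0.0421 0.0557]
 [0.6113 0.0422 0.0566]
 [0.6129 0.0423 0.0565]]
S1b [[ 0.6395  0.065   0.0129]
 [ 0.641   0.0651  0.0132]
 [ 0.6425  0.0652  0.0135]
 [ 0.6537  0.065   0.0005]
 [ 0.6563  0.0651 -0.0006]]
S2a [[0.6172 0.1314 0.0547]
 [0.6176 0.1313 0.0563]
 [0.6186 0.1313 0.057 ]
 [0.6206 0.1316 0.0564]
 [0.6219 0.1316 0.0568]]
S2b [[ 0.6478  0.1628  0.0134]
 [ 0.6508  0.1634  0.0116]
 [ 0.6518  0.1634  0.0126]
 [ 0.663   0.1661 -0.    ]
 [ 0.6648  0.1663  0.    ]]
corner [ 0.4854 -0.0457  0.012 ]
corner [0.5069 0.2277 0.012 ]
screw [ 0.5007 -0.0381  0.014 ]
screw [0.5211 0.2185 0.014 ]
198 [0.5937 0.0534 0.0532] [0.5602 0.0392 0.0451] [0.6248 0.0808 0.0608]
248 [0.5979 0.1453 0.0539] [0.5635 0.1273 0.0451] [0.6323 0.194  0.0648]
```

```bash
python3 - <<'E'
from h import *
plan([.4695,.071,.10],np.pi+.05,6,.5)
E
```

```text
at [0.3924 0.0825 0.3021] yaw -3.059699405550199 dyaw -0.03189324803959437 dist 0.21660077963776447 q [ 0.0368  0.0191 -0.1853  1.3768  0.0151 -0.0451] F [ 0.2886 -0.3069  0.018 ] t 2.55 w 0.08521079646818255
[0.5, -1.3, -0.35, 3.35, 0.016, -0.01, 0.005]
[0.5, -1.27, -0.29, 3.37, 0.0, 0.0, 0.005]
[0.5, -1.27, -0.28, 3.37, 0.0, 0.0, 0.005]
[0.5, -1.27, -0.28, 3.37, 0.0, 0.0, 0.005]
[0.5, -1.27, -0.27, 3.37, 0.0, 0.0, 0.005]
[0.5, -1.27, -0.26, 3.37, 0.0, 0.0, 0.005]
```

Call:
drive_tool(
  rows=[
    [0.5, -1.3, -0.3, 3.4, 0.016, -0.01, 0.005],
    [0.5, -1.3, -0.3, 3.4, 0, 0, 0.005],
    [0.5, -1.3, -0.3, 3.4, 0, 0, 0.005],
    [0.5, -1.3, -0.3, 3.4, 0, 0, 0.005],
    [0.5, -1.3, -0.3, 3.4, 0, 0, 0.005],
    [0.5, -1.3, -0.3, 3.4, 0, 0, 0.005],
    [0.5, 0, 0, 0, 0, 0, 0],
  ],
  force=30,
)

```text
t: 3.25
eef_pos: [0.4732, 0.0621, 0.0929]
tcp_rot: [-0.052, 3.136, -0.004]
wrist_force: [-0.8, 0.6, -0.0]
gripper_width: 0.0425
```

```bash
python3 - <<'E'
from h import *
plan([.4695,.0712,.043],np.pi+.05,4,.5)
snap('wrist','w2')
E
```

```text
at [0.4732 0.0621 0.0929] yaw -3.1083731798606946 dyaw 0.01678052627090132 dist 0.05090201475502831 q [-0.0008  0.2726 -0.445   0.8483 -0.0027 -0.0341] F [-0.8072  0.6293 -0.0476] t 3.25 w 0.04250287676173647
[0.5, 0.09, 0.23, 1.25, -0.003, 0.005, -0.004]
[0.5, 0.08, 0.23, 1.25, 0.0, 0.0, -0.004]
[0.5, 0.08, 0.23, 1.25, 0.0, 0.0, -0.004]
[0.5, 0.08, 0.23, 1.25, 0.0, 0.0, -0.004]
```

View pics/w2.png

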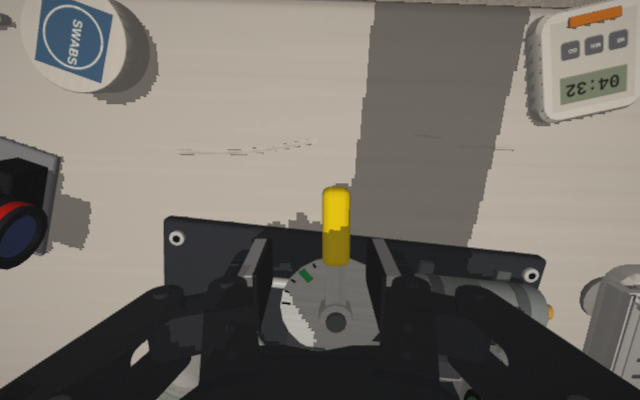

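Call:
drive_tool(
  rows=[
    [0.5, 0.1, 0.45, 0.0, 0, 0, 0],
    [0.5, 0.1, 0.45, 0.5, 0, 0, 0],
    [0.5, 0.1, 0.0, 1.5, 0, 0, -0.01],
    [0.5, 0.1, 0, 1.5, 0, 0, 0],
    [0.5, 0, 0, 1.5, 0, 0, 0],
    [0.5, 0, 0, 0, 0, 0, 0],
  ],
)

```text
t: 3.9
eef_pos: [0.4735, 0.0725, 0.053]
tcp_rot: [-0.067, 3.119, -0.003]
wrist_force: [-0.7, 0.7, -0.1]
gripper_width: 0.0425
```

Call:
drive_tool(
  rows=[
    [0, 0, 0, 0, 0, 0, 0],
    [0, 0, 0, 0, 0, 0, 0],
    [0, 0, 0, 0, 0, 0, 0],
    [0, 0, 0, 0, 0, 0, 0],
    [0, 0, 0, 0, 0, 0, 0],
  ],
  force=30,
)

```text
t: 4.4
eef_pos: [0.4743, 0.0721, 0.0556]
tcp_rot: [-0.065, 3.116, -0.007]
wrist_force: [1.2, -1.9, -5.8]
gripper_width: 0.0147
```

```bash
python3 - <<'E'
from h import *
o=env.get_obs();m=R.from_rotvec(o['tcp_rot']).as_matrix();print(m)
snap('wrist','w3')
# arc rows: rotate by da about pivot at distance r along tool +x? 
plan([.4842,.0383,o['eef_pos'][2]],.707+np.pi,8,0)
E
```

```text
[[-0.9988 -0.0416  0.0247]
 [-0.0417  0.9991 -0.004 ]
 [-0.0245 -0.005  -0.9997]]
at [0.4744 0.0721 0.0556] yaw -3.0997930526216635 dyaw 0.6652003990318711 dist 0.03516432057589858 q [ 0.0214  0.3047 -0.5138  0.7276 -0.0045 -0.0204] F [ 1.5262 -1.6614 -5.6404] t 4.45 w 0.014227254970520685
[0, -0.11, -0.43, 0.01, -0.006, 0.024, -0.083]
[0, -0.07, -0.43, 0.0, 0.0, 0.0, -0.083]
[0, -0.03, -0.44, 0.0, 0.0, 0.0, -0.083]
[0, 0.0, -0.44, 0.0, 0.0, 0.0, -0.083]
[0, 0.04, -0.44, 0.0, 0.0, 0.0, -0.083]
[0, 0.08, -0.43, 0.0, 0.0, 0.0, -0.083]
[0, 0.11, -0.43, 0.0, 0.0, 0.0, -0.083]
[0, 0.15, -0.41, 0.0, 0.0, 0.0, -0.083]
```

View pics/w3.png

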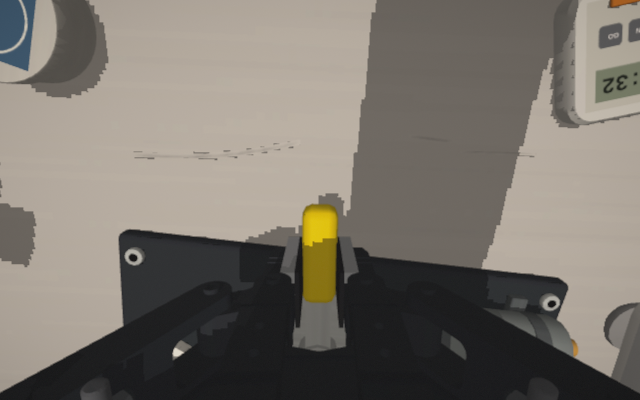

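Call:
drive_tool(
  rows=[
    [0, 0, -0.4, 0, 0, 0, -0.083],
    [0, 0, -0.4, 0, 0, 0, -0.083],
    [0, 0, -0.43, 0, 0, 0, -0.083],
    [0, 0, -0.43, 0, 0, 0, -0.083],
    [0, 0.02, -0.43, 0, 0, 0, -0.083],
    [0, 0.02, -0.43, 0, 0, 0, -0.083],
  ],
)

```text
t: 5.05
eef_pos: [0.4817, 0.0464, 0.0556]
tcp_rot: [-0.858, 2.998, -0.018]
wrist_force: [3.1, -2.4, -7.5]
gripper_width: 0.0144
```

```bash
python3 - <<'E'
from h import *
plan([.4867,.0404,.0556],.707+np.pi,3,0)
E
```

```text
at [0.4817 0.0464 0.0556] yaw -2.584168306728709 dyaw 0.14957565313891585 dist 0.007828959894372989 q [-0.0325  0.3108 -0.5047  0.7292 -0.0039 -0.5898] F [ 3.0599 -2.4376 -7.5376] t 5.05 w 0.014445600969216335
[0, -0.03, -0.26, 0.01, -0.018, 0.019, -0.05]
[0, -0.02, -0.26, 0.0, 0.0, 0.0, -0.05]
[0, -0.01, -0.26, 0.0, 0.0, 0.0, -0.05]
```

Call:
drive_tool(
  rows=[
    [0, 0, -0.28, 0, 0, 0, -0.055],
    [0, 0, -0.28, 0, 0, 0, -0.055],
    [0, 0, -0.28, 0, 0, 0, -0.055],
    [0, 0, 0, 0, 0, 0, 0],
  ],
)

```text
t: 5.45
eef_pos: [0.4873, 0.0387, 0.0557]
tcp_rot: [-1.11, 2.915, -0.021]
wrist_force: [0.5, -1.8, -5.7]
gripper_width: 0.0143
```

```bash
python3 - <<'E'
from h import *
plan([.4867,.0404,.0556],.707+np.pi,3,0)
E
```

```text
at [0.4873 0.0387 0.0557] yaw -2.4134823076938754 dyaw -0.021110345895918314 dist 0.0018285381094593981 q [-0.0487  0.3191 -0.4923  0.7335 -0.0031 -0.7767] F [ 0.477  -1.7811 -5.6961] t 5.45 w 0.014280864782324027
[0, -0.02, 0.06, 0.0, -0.02, 0.016, 0.007]
[0, -0.02, 0.06, 0.0, 0.0, 0.0, 0.007]
[0, -0.02, 0.06, 0.0, 0.0, 0.0, 0.007]
```

Call:
drive_tool(
  rows=[
    [0.5, 0, 0, 0, 0, 0, 0],
    [0.5, 0, 0, 0, 0, 0, 0],
    [0.5, 0, 0, 0, 0, 0, 0],
    [0.5, 0, 0, -2, 0, 0, 0],
    [0.5, 0, 0, -4, 0, 0, 0],
    [0.5, 0, 0, -5, 0, 0, 0],
    [0.5, 0, 0, -5, 0, 0, 0],
  ],
)

```text
t: 6.15
eef_pos: [0.4778, 0.0414, 0.2158]
tcp_rot: [-1.112, 2.924, -0.008]
wrist_force: [1.4, 0.5, -0.5]
gripper_width: 0.0429
```

```bash
python3 - <<'E'
from h import *
im,d,o=snap('wrist','w4'); P,M=T('wrist',o);X=pts(P,M,d)
hsv=cv2.cvtColor(im,cv2.COLOR_RGB2HSV)
m=cv2.inRange(hsv,(20,140,90),(35,255,255))
n,l,s,c=cv2.connectedComponentsWithStats(m);print(s[1:][s[1:,4]>100])
v,u=np.nonzero(m);Y=X[v,u];k=(Y[:,2]>.06)&(Y[:,2]<.08);Y=Y[k];c=Y.mean(0);w,V=np.linalg.eigh(np.cov(Y[:,:2].T));e=V[:,1];print(len(Y),c,e,np.ptp(Y[:,:2]@e),np.arctan2(e[1],e[0]), 'from pivot',np.arctan2(.074-c[1],.526-c[0]))
plan([.4678,-.1845,.22],1.25,20,1,-2.62)
E
```

```text
[[303 158  17  48 775]
 [157 381  28  19 293]]
774 [0.4842 0.0355 0.0695] [-0.9549 -0.2969] 0.2727245118293602 -2.840141259768047 from pivot 0.7442417325042344
at [0.482  0.0413 0.2248] yaw -2.4142993681631255 dyaw -2.62 dist 0.22629744029486668 q [-0.0459  0.1713 -0.2143  1.1586  0.0002 -0.773 ] F [ 1.3999 -0.1385  4.9863] t 6.2 w 0.04284883008183699
[1, 0.8, -0.8, 0.02, -0.017, 0.02, 0.131]
[1, 0.69, -0.89, 0.02, 0.0, 0.0, 0.131]
[1, 0.57, -0.98, 0.02, 0.0, 0.0, 0.131]
[1, 0.44, -1.04, 0.02, 0.0, 0.0, 0.131]
[1, 0.3, -1.09, 0.02, 0.0, 0.0, 0.131]
[1, 0.15, -1.12, 0.02, 0.0, 0.0, 0.131]
[1, 0.0, -1.13, 0.02, 0.0, 0.0, 0.131]
[1, -0.14, -1.12, 0.02, 0.0, 0.0, 0.131]
[1, -0.29, -1.09, 0.02, 0.0, 0.0, 0.131]
[1, -0.43, -1.05, 0.02, 0.0, 0.0, 0.131]
[1, -0.56, -0.98, 0.02, 0.0, 0.0, 0.131]
[1, -0.69, -0.9, 0.02, 0.0, 0.0, 0.131]
[1, -0.8, -0.8, 0.02, 0.0, 0.0, 0.131]
[1, -0.9, -0.69, 0.02, 0.0, 0.0, 0.131]
[1, -0.98, -0.57, 0.02, 0.0, 0.0, 0.131]
[1, -1.04, -0.44, 0.02, 0.0, 0.0, 0.131]
[1, -1.09, -0.3, 0.02, 0.0, 0.0, 0.131]
[1, -1.12, -0.15, 0.02, 0.0, 0.0, 0.131]
[1, -1.13, -0.0, 0.02, 0.0, 0.0, 0.131]
[1, -1.12, 0.14, 0.02, 0.0, 0.0, 0.131]
```

View pics/w4.png

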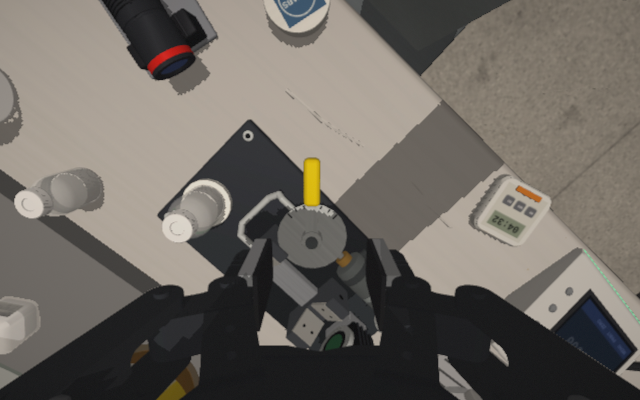

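Call:
drive_tool(
  rows=[
    [1, 0.8, -0.8, 0, -0.017, 0.02, 0.13],
    [1, 0.7, -0.9, 0, 0, 0, 0.13],
    [1, 0.6, -1.0, 0, 0, 0, 0.13],
    [1, 0.4, -1.0, 0, 0, 0, 0.13],
    [1, 0.3, -1.1, 0, 0, 0, 0.13],
    [1, 0.2, -1.1, 0, 0, 0, 0.13],
    [1, 0, -1.1, 0, 0, 0, 0.13],
    [1, -0.1, -1.1, 0, 0, 0, 0.13],
  ],
)

```text
t: 7.0
eef_pos: [0.4791, -0.0481, 0.2342]
tcp_rot: [0.545, 3.075, 0.007]
wrist_force: [0.3, 0.2, -0.6]
gripper_width: 0.0855
```

Call:
drive_tool(
  rows=[
    [1, -0.3, -1.1, 0, 0, 0, 0.13],
    [1, -0.4, -1.0, 0, 0, 0, 0.13],
    [1, -0.6, -1.0, 0, 0, 0, 0.13],
    [1, -0.7, -0.9, 0, 0, 0, 0.13],
    [1, -0.8, -0.8, 0, 0, 0, 0.13],
    [1, -0.9, -0.7, 0, 0, 0, 0.13],
    [1, -1.0, -0.6, 0, 0, 0, 0.13],
    [1, -1.0, -0.4, 0, 0, 0, 0.13],
  ],
)

```text
t: 7.8
eef_pos: [0.47, -0.1395, 0.2367]
tcp_rot: [2.054, 2.353, 0.028]
wrist_force: [0.0, 0.2, 0.0]
gripper_width: 0.0856
```

```bash
python3 - <<'E'
from h import *
plan([.4678,-.1845,.22],1.25,6,1)
E
```

```text
at [ 0.47   -0.1395  0.2367] yaw 1.7064133224599143 dyaw -0.4564133224599143 dist 0.04801938740806544 q [-0.4259  0.1829 -0.169   1.1967  0.0123  1.0094] F [0.0214 0.1585 0.0349] t 7.8 w 0.08557065425102708
[1, -0.74, -0.14, 0.28, 0.025, 0.0, 0.076]
[1, -0.75, -0.08, 0.28, 0.0, 0.0, 0.076]
[1, -0.75, -0.02, 0.28, 0.0, 0.0, 0.076]
[1, -0.75, 0.03, 0.28, 0.0, 0.0, 0.076]
[1, -0.75, 0.09, 0.28, 0.0, 0.0, 0.076]
[1, -0.74, 0.15, 0.28, 0.0, 0.0, 0.076]
```

Call:
drive_tool(
  rows=[
    [1, -0.7, -0.1, 0.3, 0.025, 0, 0.076],
    [1, -0.7, -0.1, 0.3, 0, 0, 0.076],
    [1, -0.8, 0, 0.3, 0, 0, 0.076],
    [1, -0.8, 0, 0.3, 0, 0, 0.076],
    [1, -0.7, 0.1, 0.3, 0, 0, 0.076],
    [1, -0.7, 0.1, 0.3, 0, 0, 0.076],
    [1, 0, 0, 0, 0, 0, 0],
    [1, 0, 0, 0, 0, 0, 0],
  ],
)

```text
t: 8.6
eef_pos: [0.4684, -0.1849, 0.2208]
tcp_rot: [2.563, 1.809, 0.006]
wrist_force: [-0.2, 0.0, 0.4]
gripper_width: 0.0854
```

```bash
python3 - <<'E'
from h import *
im,d,o=snap('wrist','w5'); P,M=T('wrist',o);X=pts(P,M,d)
k=(X[...,2]>.052)&(X[...,2]<.075)&(abs(X[...,0]-.468)<.06)&(abs(X[...,1]+.184)<.09)
q=X[k];w,V=np.linalg.eigh(np.cov(q[:,:2].T));e=V[:,1];e*=np.sign(e[1]);c=q[:,:2].mean(0);s=(q[:,:2]-c)@e;n=np.array([e[1],-e[0]]);t=(q[:,:2]-c)@n
print('wrist',len(q),c,np.arctan2(e[1],e[0]),s.min(),s.max(),t.min(),t.max(),np.percentile(q[:,2],[90,98]))
# crest: per-slice t-mid
im,d,_=snap('top','top5');X=pts(*T('top'),d);hsv=cv2.cvtColor(im,cv2.COLOR_RGB2HSV)
m=cv2.inRange(hsv,(22,140,120),(35,255,255));m[:200]=0;m[:,:250]=0;m[:,320:]=0
v,u=np.nonzero(m);print(len(u),u,v) if len(u)<5 else print('lever',np.median(X[v,u],0),ray(*T('top'),u.mean(),v.mean(),.069))
plan([.4678,-.1845,.1],1.25,4,1)
E
```

```text
wrist 5990 [ 0.4688 -0.1797] 1.2508532363444604 -0.07460448940543206 0.0657003763773943 -0.019405632524760984 0.019258170757648796 [0.0665 0.0673]
lever [0.4842 0.0361 0.0697] [0.4846 0.0356 0.069 ]
at [ 0.4685 -0.1849  0.2208] yaw 1.2294046887176757 dyaw 0.020595311282324502 dist 0.12078732303177199 q [-0.503   0.2309 -0.1493  1.1852  0.0018  1.4092] F [ 0.7849  0.7712 -0.0531] t 8.7 w 0.08548225940383955
[1, 0.0, -0.04, 3.02, 0.006, -0.001, -0.005]
[1, 0.0, -0.02, 3.02, 0.0, 0.0, -0.005]
[1, 0.0, -0.02, 3.02, 0.0, 0.0, -0.005]
[1, 0.0, -0.02, 3.02, 0.0, 0.0, -0.005]
```

View pics/w5.png

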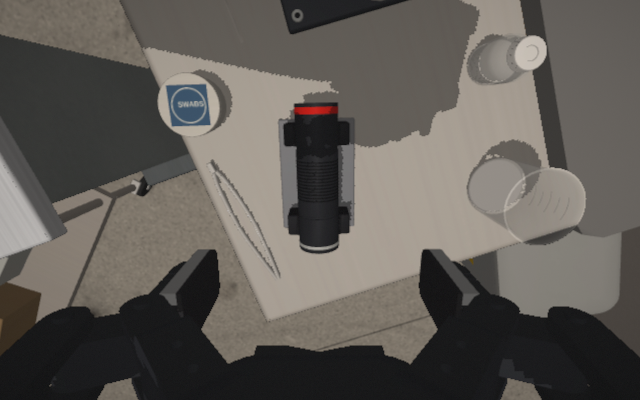

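View pics/top5.png

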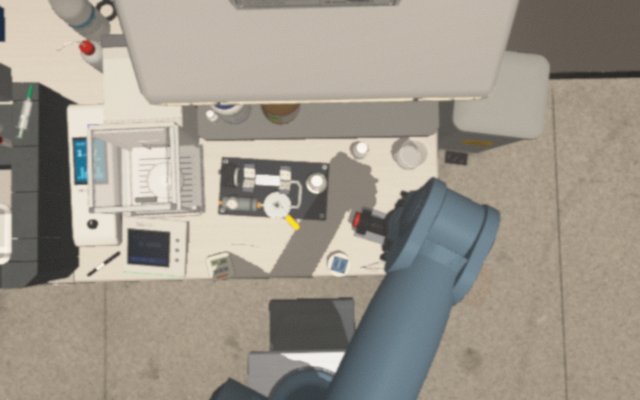

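```bash
python3 - <<'E'
from h import *
plan([.4694,-.1785,.024],1.251,8,1)
E
```

```text
at [ 0.4685 -0.1849  0.2208] yaw 1.2294046887176757 dyaw 0.021595311282323948 dist 0.19689053300375178 q [-0.503   0.2309 -0.1493  1.1852  0.0018  1.4092] F [ 0.7849  0.7712 -0.0531] t 8.7 w 0.08548225940383955
[1, 0.08, -0.03, 2.46, 0.006, -0.001, -0.003]
[1, 0.08, -0.02, 2.46, 0.0, 0.0, -0.003]
[1, 0.08, -0.02, 2.46, 0.0, 0.0, -0.003]
[1, 0.08, -0.02, 2.46, 0.0, 0.0, -0.003]
[1, 0.08, -0.01, 2.46, 0.0, 0.0, -0.003]
[1, 0.08, -0.01, 2.46, 0.0, 0.0, -0.003]
[1, 0.08, -0.01, 2.46, 0.0, 0.0, -0.003]
[1, 0.08, -0.01, 2.46, 0.0, 0.0, -0.003]
```

Call:
drive_tool(
  rows=[
    [1, 0.3, -0.1, 2.5, 0.006, 0, -0.02],
    [1, 0.3, 0, 2.5, 0, 0, 0],
    [1, 0.1, 0, 2.5, 0, 0, 0],
    [1, 0, 0, 2.5, 0, 0, 0],
    [1, 0, 0, 2, 0, 0, 0],
    [1, 0, 0, 0, 0, 0, 0],
  ],
)

```text
t: 9.3
eef_pos: [0.4731, -0.1764, 0.1001]
tcp_rot: [2.536, 1.846, 0.007]
wrist_force: [-0.2, -0.1, 0.8]
gripper_width: 0.0855
```

```bash
python3 - <<'E'
from h import *
plan([.4694,-.1785,.024],1.251,5,1)
E
```

```text
at [ 0.4731 -0.1764  0.1001] yaw 1.2584318642991832 dyaw -0.0074318642991832995 dist 0.07621624835561668 q [-0.4837  0.3137 -0.3655  0.8849  0.0017  1.3995] F [-0.159  -0.145   0.8135] t 9.3 w 0.08545714266362263
[1, -0.06, -0.07, 1.52, 0.007, -0.001, 0.001]
[1, -0.06, -0.06, 1.52, 0.0, 0.0, 0.001]
[1, -0.06, -0.06, 1.52, 0.0, 0.0, 0.001]
[1, -0.06, -0.06, 1.52, 0.0, 0.0, 0.001]
[1, -0.06, -0.06, 1.52, 0.0, 0.0, 0.001]
```

Call:
drive_tool(
  rows=[
    [1, -0.1, -0.1, 1.5, 0.007, 0, 0.007],
    [1, -0.1, -0.1, 1.5, 0, 0, 0],
    [1, -0.1, -0.1, 1.5, 0, 0, 0],
    [1, 0, 0, 1.5, 0, 0, 0],
    [1, 0, 0, 1.5, 0, 0, 0],
    [1, 0, 0, 0.3, 0, 0, 0],
    [1, 0, 0, 0, 0, 0, 0],
  ],
)

```text
t: 10.0
eef_pos: [0.4744, -0.1803, 0.0231]
tcp_rot: [2.539, 1.838, 0.006]
wrist_force: [0.3, 0.0, 0.1]
gripper_width: 0.0856
```

```bash
python3 - <<'E'
from h import *
plan([.4694,-.1785,.024],1.251,1,1)
E
```

```text
at [ 0.4744 -0.1803  0.0231] yaw 1.2531626294892029 dyaw -0.002162629489203205 dist 0.005403689454606689 q [-0.4885  0.4048 -0.4624  0.6953  0.0005  1.3999] F [0.3367 0.0139 0.1468] t 10.0 w 0.08558416274817697
[1, 0.01, -0.53, -0.1, 0.008, 0.001, 0.002]
```

Call:
drive_tool(
  rows=[
    [1, 0, -0.5, -0.1, 0.008, 0, 0],
    [1, 0, 0, 0, 0, 0, 0],
  ],
)

```text
t: 10.2
eef_pos: [0.4703, -0.1791, 0.0255]
tcp_rot: [2.543, 1.841, -0.0]
wrist_force: [-0.0, 0.5, -1.0]
gripper_width: 0.0853
```

```bash
python3 - <<'E'
from h import *
plan([.4694,-.1785,.024],1.251,1,1)
E
```

```text
at [ 0.4703 -0.1791  0.0255] yaw 1.2533208909243223 dyaw -0.0023208909243224163 dist 0.0018543254283235825 q [-0.4893  0.3996 -0.463   0.7066 -0.0011  1.399 ] F [-0.0467  0.4918 -0.9613] t 10.2 w 0.08529575002149659
[1, 0.03, -0.11, 0.15, 0.001, 0.001, 0.002]
```

Close gripper on the barrel.

Call:
drive_tool(
  rows=[
    [0, 0, 0, 0.1, 0, 0, 0],
    [0, 0, 0, 0, 0, 0, 0],
    [0, 0, 0, 0, 0, 0, 0],
    [0, 0, 0, 0, 0, 0, 0],
    [0, 0, 0, 0, 0, 0, 0],
  ],
  force=50,
)

```text
t: 10.7
eef_pos: [0.4695, -0.1791, 0.0264]
tcp_rot: [2.543, 1.841, -0.002]
wrist_force: [2.6, -1.3, -1.5]
gripper_width: 0.0386
```

```bash
python3 - <<'E'
from h import *
o=env.get_obs();print(o['wrist_force'],o['moment'])
plan([.4694,-.1785,.15],1.251,5,0)
snap('wrist','w6')
E
```

```text
[ 2.5955 -1.2934 -1.5032] [-0.1214 -0.351   0.0452]
at [ 0.4695 -0.1791  0.0264] yaw 1.2532688118536026 dyaw -0.002268811853602948 dist 0.12364387783990834 q [-0.4894  0.3974 -0.4638  0.7082 -0.0021  1.3989] F [ 2.5955 -1.2934 -1.5032] t 10.7 w 0.0385604814513341
[0, 0.0, -0.0, -2.47, 0.001, 0.002, 0.0]
[0, 0.01, -0.01, -2.47, 0.0, 0.0, 0.0]
[0, 0.01, -0.01, -2.47, 0.0, 0.0, 0.0]
[0, 0.01, -0.01, -2.47, 0.0, 0.0, 0.0]
[0, 0.01, -0.01, -2.47, 0.0, 0.0, 0.0]
```

View pics/w6.png

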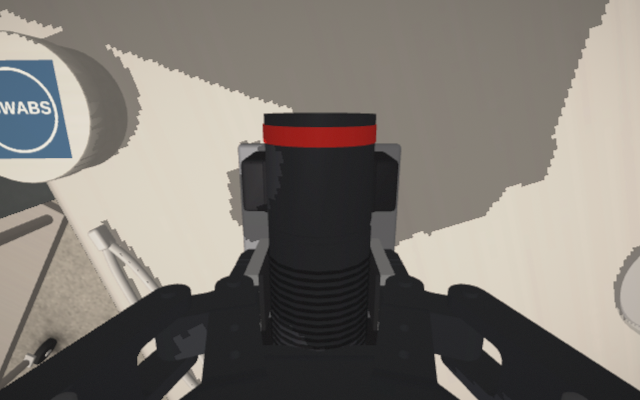

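Call:
drive_tool(
  rows=[
    [0, 0, 0, -1, 0, 0, 0],
    [0, 0, 0, -2, 0, 0, 0],
    [0, 0, 0, -2.5, 0, 0, 0],
    [0, 0, 0, -2.5, 0, 0, 0],
    [0, 0, 0, -2.5, 0, 0, 0],
    [0, 0, 0, -2.5, 0, 0, 0],
    [0, 0, 0, -2, 0, 0, 0],
    [0, 0, 0, 0, 0, 0, 0],
  ],
)

```text
t: 11.55
eef_pos: [0.467, -0.1769, 0.1824]
tcp_rot: [-2.541, -1.84, 0.005]
wrist_force: [0.3, -0.9, -2.5]
gripper_width: 0.0389
```

```bash
python3 - <<'E'
from h import *
im,d,o=snap('wrist','w7'); P,M=T('wrist',o);X=pts(P,M,d)
print(o['wrist_force'],o['moment'],o['gripper_width'])
plan([.594,.080,.19],1.493,16,0)
E
```

```text
[ 0.2711 -0.9232 -2.4764] [-0.0051 -0.0899  0.0036] 0.038868522764156345
at [ 0.4663 -0.1766  0.1809] yaw 1.2533099515710318 dyaw 0.23969004842896835 dist 0.28674722244024303 q [-0.4887  0.2516 -0.2274  1.0991 -0.0009  1.3996] F [-0.6543 -0.4599 -2.408 ] t 11.6 w 0.038833937286368726
[0, 1.77, 0.26, -0.06, -0.007, -0.0, -0.015]
[0, 1.77, 0.28, -0.06, 0.0, 0.0, -0.015]
[0, 1.76, 0.31, -0.06, 0.0, 0.0, -0.015]
[0, 1.76, 0.34, -0.06, 0.0, 0.0, -0.015]
[0, 1.75, 0.36, -0.06, 0.0, 0.0, -0.015]
[0, 1.75, 0.39, -0.06, 0.0, 0.0, -0.015]
[0, 1.74, 0.42, -0.06, 0.0, 0.0, -0.015]
[0, 1.74, 0.44, -0.06, 0.0, 0.0, -0.015]
[0, 1.73, 0.47, -0.06, 0.0, 0.0, -0.015]
[0, 1.72, 0.49, -0.06, 0.0, 0.0, -0.015]
[0, 1.71, 0.52, -0.06, 0.0, 0.0, -0.015]
[0, 1.71, 0.54, -0.06, 0.0, 0.0, -0.015]
[0, 1.7, 0.57, -0.06, 0.0, 0.0, -0.015]
[0, 1.69, 0.6, -0.06, 0.0, 0.0, -0.015]
[0, 1.68, 0.62, -0.06, 0.0, 0.0, -0.015]
[0, 1.67, 0.65, -0.06, 0.0, 0.0, -0.015]
```

View pics/w7.png

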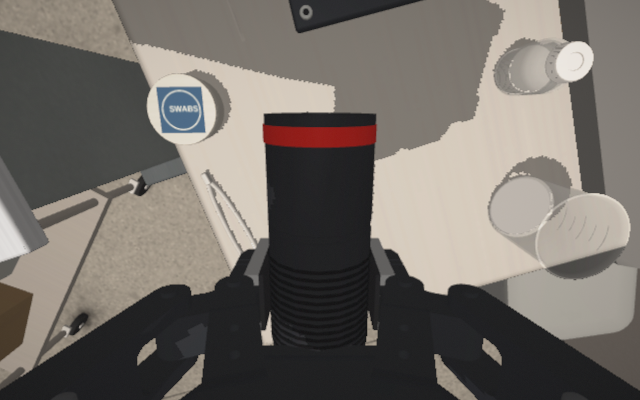

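```bash
python3 - <<'E'
from h import *
a=np.load('pics/w7.npz');im,d=a['im'],a['d'];P=env.camera_params('wrist');X=pts(P,np.array(P['hand_eye']),d)
k=np.zeros(d.shape,bool);k[100:240,255:385]=1
k&=(X[...,2]<.05)&(X[...,2]>-.05)&(abs(X[...,1])<.03)
q=X[k];print(q.min(0),q.max(0))
for lo in np.arange(.02,.08,.01):
    s=q[(q[:,0]>lo)&(q[:,0]<lo+.01)]
    if len(s)>20: 
        A=np.c_[2*s[:,1],2*s[:,2],np.ones(len(s))];f=np.linalg.lstsq(A,(s[:,1:]**2).sum(1),rcond=None)[0];print(lo,len(s),'circ',f[:2],np.sqrt(f[2]+f[0]**2+f[1]**2),'ymid',(s[:,1].min()+s[:,1].max())/2,'ztop',np.percentile(s[:,2],2))
E
```

```text
[ 0.0111 -0.0262 -0.0424] [ 0.0647  0.0255 -0.0022]
0.02 1921 circ [-0.0003 -0.0208] 0.019281925119343905 ymid -5.684163455200661e-05 ztop -0.04068550952606896
0.03 3016 circ [-0.0003 -0.0209] 0.019345968436180652 ymid 0.0002485983512878886 ztop -0.040909362658228296
0.039999999999999994 3251 circ [-0.0003 -0.021 ] 0.019334570358237862 ymid -7.116499677760693e-05 ztop -0.04096948875924533
0.049999999999999996 3522 circ [-0.0003 -0.021 ] 0.01948406841526982 ymid -0.0002818686322262707 ztop -0.041224600839852826
0.06 1948 circ [-0.0003 -0.0226] 0.017987312780995357 ymid -0.0002653279324140931 ztop -0.041076566548716144
```

Call:
drive_tool(
  rows=[
    [0, 1.8, 0.3, 0, -0.007, 0, -0.015],
    [0, 1.8, 0.3, 0, 0, 0, -0.015],
    [0, 1.8, 0.3, 0, 0, 0, -0.015],
    [0, 1.8, 0.3, 0, 0, 0, -0.015],
    [0, 1.7, 0.4, 0, 0, 0, -0.015],
    [0, 1.7, 0.4, 0, 0, 0, -0.015],
    [0, 1.7, 0.4, 0, 0, 0, -0.015],
    [0, 1.7, 0.4, 0, 0, 0, -0.015],
  ],
)

```text
t: 12.4
eef_pos: [0.5235, -0.0435, 0.1674]
tcp_rot: [-2.416, -1.98, 0.019]
wrist_force: [0.6, -0.4, -2.9]
gripper_width: 0.0386
```

```bash
python3 - <<'E'
from h import *
plan([.594,.080,.19],1.493,8,0)
E
```

```text
at [ 0.5235 -0.0435  0.1674] yaw 1.3729353844637575 dyaw 0.12006461553624259 dist 0.1440313540424319 q [-0.2049  0.3231 -0.1654  1.1037  0.002   1.5637] F [ 0.6102 -0.3767 -2.9348] t 12.4 w 0.03858646470475902
[0, 1.69, 0.55, -0.29, -0.021, -0.002, -0.015]
[0, 1.68, 0.59, -0.28, 0.0, 0.0, -0.015]
[0, 1.67, 0.61, -0.28, 0.0, 0.0, -0.015]
[0, 1.66, 0.64, -0.28, 0.0, 0.0, -0.015]
[0, 1.65, 0.66, -0.28, 0.0, 0.0, -0.015]
[0, 1.64, 0.69, -0.28, 0.0, 0.0, -0.015]
[0, 1.63, 0.71, -0.28, 0.0, 0.0, -0.015]
[0, 1.62, 0.73, -0.28, 0.0, 0.0, -0.015]
```

Call:
drive_tool(
  rows=[
    [0, 1.7, 0.6, -0.4, -0.021, 0, -0.015],
    [0, 1.7, 0.6, -0.4, 0, 0, -0.015],
    [0, 1.7, 0.6, -0.4, 0, 0, -0.015],
    [0, 1.7, 0.6, -0.4, 0, 0, -0.015],
    [0, 1.6, 0.7, -0.4, 0, 0, -0.015],
    [0, 1.6, 0.7, -0.4, 0, 0, -0.015],
    [0, 1.6, 0.7, -0.4, 0, 0, -0.015],
    [0, 0, 0, 0, 0, 0, 0],
  ],
)

```text
t: 13.2
eef_pos: [0.5785, 0.0719, 0.1787]
tcp_rot: [-2.298, -2.11, 0.025]
wrist_force: [-0.4, -0.7, -2.7]
gripper_width: 0.0389
```

```bash
python3 - <<'E'
from h import *
im,d,o=snap('wrist','w8')
plan([.594,.096,.11],1.493,4,0)
E
```

```text
at [0.5774 0.0709 0.1781] yaw 1.4841382635842084 dyaw 0.00886173641579191 dist 0.07448628634359547 q [0.0107 0.4348 0.0293 1.1937 0.0046 1.668 ] F [-0.3085  0.2732 -3.1373] t 13.25 w 0.03932558668031226
[0, 0.66, 0.41, 1.69, -0.029, -0.002, -0.002]
[0, 0.66, 0.36, 1.7, 0.0, 0.0, -0.002]
[0, 0.66, 0.36, 1.7, 0.0, 0.0, -0.002]
[0, 0.66, 0.36, 1.7, 0.0, 0.0, -0.002]
```

View pics/w8.png

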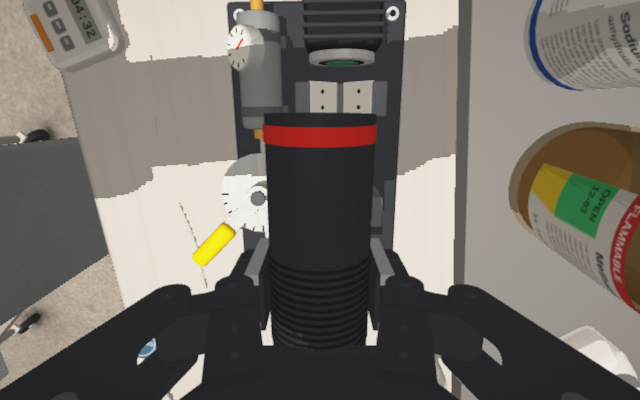

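```bash
cat > v.py <<'E'
from h import *
import sys
a=np.load('pics/%s.npz'%sys.argv[1]);im,d=a['im'],a['d'];o=dict(eef_pos=a['p'],tcp_rot=a['r']);P,M=T('wrist',o);X=pts(P,M,d)
yaw=-.078;O=np.array([.594,.0985]);ex=np.array([np.cos(yaw),np.sin(yaw)]);ey=np.array([-np.sin(yaw),np.cos(yaw)])
rx=(X[...,:2]-O)@ex;ry=(X[...,:2]-O)@ey;z=X[...,2]
k=(abs(ry-45)<1e9)&(ry>.03)&(ry<.06)&(abs(rx)<.045)&(z>.03)&(z<.065)
k[:, :200]=0
print('saddle y range',ry[k].min(),ry[k].max(),np.percentile(ry[k],[2,98]),'x',np.percentile(rx[k],[1,99]),'ztop',z[k].max())
# flank planes
for s in(-1,1):
    f=k&(s*rx>.008)&(s*rx<.022)&(abs(ry-.045)<.009);A=np.c_[rx[f],ry[f],np.ones(f.sum())];c=np.linalg.lstsq(A,z[f],rcond=None)[0];print('flank',s,f.sum(),c)
    if s<0:c1=c
    else: y=.045;xv=((c1[2]+c1[1]*y)-(c[2]+c[1]*y))/(c[0]-c1[0]);print('valley x',xv,'z',c[0]*xv+c[1]*y+c[2])
# ring: depth points near axis ahead
r=(ry>.055)&(ry<.1)&(abs(rx)<.03)&(z>.06)&(z<.1);
for lo in np.arange(.06,.09,.002):
    s=r&(ry>lo)&(ry<lo+.002); 
    if s.sum()>3: print(round(lo,3),s.sum(),z[s].max(),rx[s].min(),rx[s].max())
E
python3 v.py w8
python3 - <<'E'
import cv2;i=cv2.imread('pics/w8.png');cv2.imwrite('pics/w8c.png',cv2.resize(i[0:130,220:420],None,fx=4,fy=4,interpolation=cv2.INTER_CUBIC))
E
```

```text
saddle y range 0.032860845352932495 0.05885788597160736 [0.0351 0.0582] x [-0.0343  0.0339] ztop 0.05901914027953292
flank -1 431 [-1.0027  0.0007  0.0341]
flank 1 472 [ 1.0012 -0.0076  0.035 ]
valley x -0.0002809037138614792 z 0.034378201535616576
0.068 120 0.0812274656246752 -0.015704871361148412 0.014980588158794095
0.07 356 0.08753868535596662 -0.02308618165902642 0.022768300678002548
0.072 213 0.08718900383336581 -0.022736117217222875 0.022243429547309155
0.074 205 0.08712924509085448 -0.022687844172205766 0.0220707560983785
0.076 357 0.08871175155798353 -0.024387548238402442 0.02379322171504596
0.078 275 0.08953628651041007 -0.02497316526091491 0.024490038456601273
0.08 274 0.09022558801072814 -0.02554902350245618 0.02506596075372071
0.082 296 0.09081114184200406 -0.02608505867350358 0.02577652026272851
0.084 238 0.08964377028236159 -0.02528777064695834 0.024904572887568917
0.086 267 0.08980772282641794 -0.024825626812261765 0.02483456143423303
0.088 318 0.09082839190141301 -0.025856546839749535 0.025461217944545783
```

View pics/w8c.png

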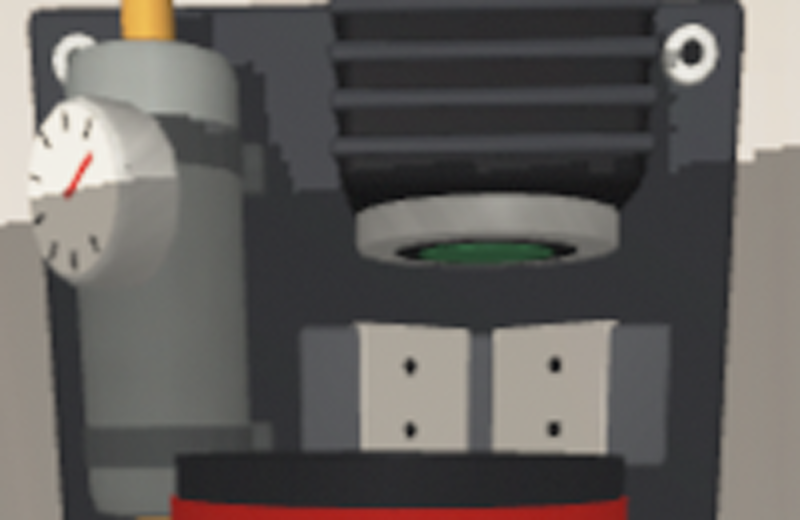

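```bash
python3 - <<'E'
from h import *
plan([.594,.098,.10],1.493,4,0)
E
```

```text
at [0.5774 0.0709 0.1781] yaw 1.4841382635842084 dyaw 0.00886173641579191 dist 0.08435235596837418 q [0.0107 0.4348 0.0293 1.1937 0.0046 1.668 ] F [-0.3085  0.2732 -3.1373] t 13.25 w 0.03932558668031226
[0, 0.71, 0.41, 1.94, -0.029, -0.002, -0.002]
[0, 0.71, 0.36, 1.95, 0.0, 0.0, -0.002]
[0, 0.71, 0.36, 1.95, 0.0, 0.0, -0.002]
[0, 0.71, 0.36, 1.95, 0.0, 0.0, -0.002]
```

Call:
drive_tool(
  rows=[
    [0, 1.4, 0.8, 0, -0.029, 0, -0.005],
    [0, 1.4, 0.8, 1, 0, 0, 0],
    [0, 0, 0, 2, 0, 0, 0],
    [0, 0, 0, 2, 0, 0, 0],
    [0, 0, 0, 2, 0, 0, 0],
    [0, 0, 0, 0, 0, 0, 0],
  ],
)

```text
t: 13.85
eef_pos: [0.5912, 0.0956, 0.0973]
tcp_rot: [-2.31, -2.119, 0.015]
wrist_force: [-0.6, -0.1, -3.6]
gripper_width: 0.0385
```

```bash
python3 - <<'E'
from h import *
plan([.594,.098,.055],1.493,3,0)
E
```

```text
at [0.5912 0.0956 0.0973] yaw 1.4847705747669573 dyaw 0.008229425233042598 dist 0.04246559001430612 q [ 0.0547  0.5039 -0.0768  1.0023 -0.0006  1.7116] F [-0.5849 -0.1301 -3.5512] t 13.85 w 0.03846385909205693
[0, 0.09, 0.1, 1.41, -0.012, 0.002, -0.003]
[0, 0.09, 0.08, 1.41, 0.0, 0.0, -0.003]
[0, 0.09, 0.09, 1.41, 0.0, 0.0, -0.003]
```

Call:
drive_tool(
  rows=[
    [0, 0.2, 0.3, 0.8, -0.012, 0, -0.008],
    [0, 0.1, 0.1, 1, 0, 0, 0],
    [0, 0, 0, 1, 0, 0, 0],
    [0, 0, 0, 1, 0, 0, 0],
    [0, 0, 0, 0, 0, 0, 0],
    [0, 0, 0, 0, 0, 0, 0],
  ],
)

```text
t: 14.45
eef_pos: [0.5945, 0.097, 0.0559]
tcp_rot: [-2.309, -2.13, 0.009]
wrist_force: [-0.5, 0.3, -2.2]
gripper_width: 0.0387
```

```bash
python3 - <<'E'
from h import *
plan([.5942,.098,.045],1.493,2,0)
im,d,o=snap('wrist','w9')
o=env.get_obs();print(o['eef_pos'],R.from_rotvec(o['tcp_rot']).as_matrix())
X=pts(*T('wrist',o),d);O=np.array([.594,.0985]);ex=np.array([.997,-.078]);ey=np.array([.078,.997]);rx=(X[...,:2]-O)@ex;ry=(X[...,:2]-O)@ey;z=X[...,2]
for lo in np.arange(.02,.1,.005):
    s=(ry>lo)&(ry<lo+.005)&(abs(rx)<.03)&(z>.05);
    if s.sum()>3: print(round(lo,3),s.sum(),np.percentile(z[s],98),rx[s].min(),rx[s].max())
E
```

```text
at [0.5945 0.097  0.0559] yaw 1.4903555821044998 dyaw 0.002644417895500517 dist 0.010954179662272691 q [ 0.058   0.5396 -0.1331  0.9028 -0.003   1.7092] F [-0.4767  0.3146 -2.2423] t 14.45 w 0.03869115036359374
[0, 0.05, -0.02, 0.54, -0.004, 0.004, -0.001]
[0, 0.05, -0.02, 0.55, 0.0, 0.0, -0.001]
[0.5944 0.097  0.0559] [[ 0.0803  0.9968 -0.0047]
 [ 0.9968 -0.0803 -0.0033]
 [-0.0037 -0.0044 -1.    ]]
0.02 1401 0.09658699644047151 -0.019304118807148444 0.02030768115796961
0.025 1454 0.09656439019278137 -0.01843112794253749 0.020500273989790003
0.03 1656 0.09650206110950957 -0.02993501703488827 0.02999942726251719
0.035 1915 0.09655995077428978 -0.029988796029023216 0.029997991926989157
0.04 1966 0.09658786538062572 -0.029963476325510118 0.029918437152439924
0.045 2073 0.09659701286010071 -0.0299996264820139 0.029957004248410017
0.05 2061 0.09661960243167678 -0.029859533641583152 0.029998983484876517
0.055 2127 0.09702392279926442 -0.02996046879882229 0.029992876142770124
0.06 1448 0.096717137404875 -0.01853719850746418 0.020504512250238277
0.065 1299 0.1989357863225108 -0.01647963227776297 0.015599046900330258
0.07 2062 0.08657099321696315 -0.023345969048534202 0.022569155433911924
0.075 2726 0.08870139997472284 -0.025141831617280397 0.02443165484466857
0.08 2895 0.08974536030712263 -0.026055878988558222 0.025663074518514406
0.085 3129 0.08968781488870012 -0.026131050304805184 0.02566418821316091
0.09 2924 0.08946754161417933 -0.026042617479121535 0.025593390053200663
0.095 700 0.0896459209413155 -0.02609055743746391 0.02538609322155686
```

View pics/w9.png

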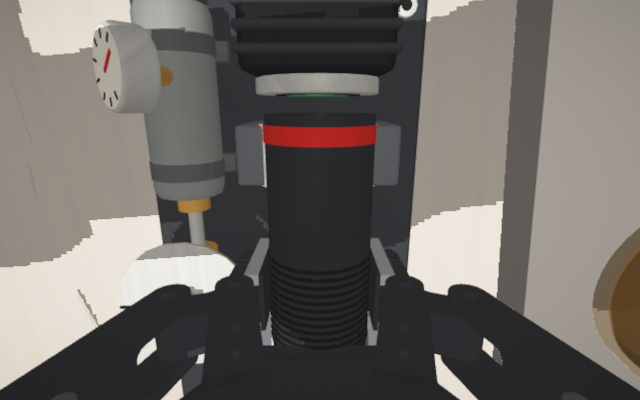

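Call:
drive_tool(
  rows=[
    [0, 0, -0.1, 0.5, 0, 0, 0],
    [0, 0, 0, 0.5, 0, 0, 0],
    [0, 0, 0, 0.2, 0, 0, 0],
    [0, 0, 0, 0, 0, 0, 0],
  ],
)

```text
t: 14.9
eef_pos: [0.5944, 0.0971, 0.0443]
tcp_rot: [2.308, 2.13, -0.006]
wrist_force: [-0.6, 0.9, -2.9]
gripper_width: 0.0384
```

```bash
python3 - <<'E'
from h import *
plan([.594,.098,.0413],1.493,2,0)
E
```

```text
at [0.5944 0.0971 0.0443] yaw 1.4903892612578309 dyaw 0.0026107387421694384 dist 0.003185722176545474 q [ 0.0582  0.5486 -0.1511  0.8733 -0.0031  1.7094] F [-0.6212  0.9027 -2.8743] t 14.9 w 0.0383639982075056
[0, 0.05, -0.02, 0.15, -0.002, 0.003, -0.001]
[0, 0.05, -0.02, 0.15, 0.0, 0.0, -0.001]
```

Call:
drive_tool(
  rows=[
    [0, 0.5, 0, 0, 0, 0, 0],
    [0, 0, 0, 0, 0, 0, 0],
    [0, 0, 0, 0.15, 0, 0, 0],
    [0, 0, 0, 0.15, 0, 0, 0],
    [0, 0, 0, 0, 0, 0, 0],
  ],
)

```text
t: 15.4
eef_pos: [0.5945, 0.1029, 0.0426]
tcp_rot: [2.308, 2.131, -0.005]
wrist_force: [0.4, 0.3, -2.6]
gripper_width: 0.0388
```

```bash
python3 - <<'E'
from h import *
plan([.5944,.104,.0413],1.493,2,0)
E
```

```text
at [0.5945 0.1029 0.0426] yaw 1.4912230108108777 dyaw 0.001776989189122169 dist 0.001642556660807861 q [ 0.0677  0.5522 -0.1499  0.8709 -0.0026  1.7181] F [ 0.3506  0.2804 -2.5879] t 15.4 w 0.038831678370579
[0, 0.05, -0.01, 0.06, -0.002, 0.003, -0.001]
[0, 0.05, -0.01, 0.06, 0.0, 0.0, -0.001]
```

Call:
drive_tool(
  rows=[
    [0, 0, 0, 0.15, 0, 0, 0],
    [0, 0, 0, 0, 0, 0, 0],
    [0, 0, 0, 0.1, 0, 0, 0],
    [0, 0, 0, 0, 0, 0, 0],
  ],
)

```text
t: 15.8
eef_pos: [0.5945, 0.1031, 0.0424]
tcp_rot: [2.306, 2.131, -0.004]
wrist_force: [-0.7, 0.1, -2.0]
gripper_width: 0.0385
```

Call:
drive_tool(
  rows=[
    [0, 0, 0, 0.2, 0, 0, 0],
    [0, 0, 0, 0.2, 0, 0, 0],
  ],
)

```text
t: 16.0
eef_pos: [0.5945, 0.1031, 0.0422]
tcp_rot: [2.305, 2.131, -0.002]
wrist_force: [-8.6, -0.6, 17.5]
gripper_width: 0.0384
```

Call:
drive_tool(
  rows=[
    [0, 0, 0, 0, 0, 0, 0],
    [0, 0.2, -0.15, 0, 0, 0, 0],
    [0, 0.2, -0.1, 0, 0, 0, 0],
  ],
)

```text
t: 16.3
eef_pos: [0.5945, 0.1038, 0.0426]
tcp_rot: [2.301, 2.122, -0.005]
wrist_force: [-0.8, -8.3, 0.8]
gripper_width: 0.0387
```

```bash
python3 - <<'E'
from h import *
plan([.5944,.104,.0413],1.493,1,0)
E
```

```text
at [0.5945 0.1038 0.0426] yaw 1.4898878810637208 dyaw 0.0031121189362792734 dist 0.0013416257361101 q [ 0.0735  0.5479 -0.1575  0.8611 -0.011   1.7251] F [-0.8307 -8.3435  0.8204] t 16.3 w 0.038745474010491804
[0, 0.02, -0.02, 0.13, 0.006, 0.01, -0.003]
```

Call:
drive_tool(
  rows=[
    [0, 0, 0, 0, 0.006, 0.01, 0],
    [0, 0, -0.05, 0.2, 0, 0, 0],
    [0, 0, -0.05, 0.2, 0, 0, 0],
  ],
)

```text
t: 16.6
eef_pos: [0.5946, 0.1038, 0.0422]
tcp_rot: [2.307, 2.13, 0.003]
wrist_force: [-6.3, -1.1, 16.5]
gripper_width: 0.0384
```

```bash
python3 - <<'E'
from h import *
plan([.5944,.104,.0413],1.493,1,0)
E
```

```text
at [0.5946 0.1038 0.0422] yaw 1.49087582479799 dyaw 0.0021241752020100257 dist 0.0009496608741303419 q [ 0.0677  0.5492 -0.1564  0.8627  0.0001  1.7184] F [-6.3479 -1.0663 16.5012] t 16.6 w 0.038412469695500724
[0, 0.02, -0.02, 0.09, 0.003, -0.001, -0.002]
```

```bash
python3 - <<'E'
from h import *
im,d,_=snap('wrist','w10')
o=env.get_obs();print(o['t'],o['eef_pos'],o['wrist_force'],o['qvel'])
X=pts(*T('wrist',o),d);O=np.array([.594,.0985]);ex=np.array([.997,-.078]);ey=np.array([.078,.997]);rx=(X[...,:2]-O)@ex;ry=(X[...,:2]-O)@ey;z=X[...,2]
for lo in np.arange(.02,.09,.005):
    s=(ry>lo)&(ry<lo+.005)&(abs(rx)<.026)&(z>.062)&(z<.1);
    if s.sum()>3: print(round(lo,3),s.sum(),np.percentile(z[s],98),rx[s].min(),rx[s].max())
im,d,_=snap('top','top10');X=pts(*T('top'),d);hsv=cv2.cvtColor(im,cv2.COLOR_RGB2HSV)
m=cv2.inRange(hsv,(22,140,120),(35,255,255));m[:200]=0;m[:,:250]=0;m[:,320:]=0
v,u=np.nonzero(m);print(len(u)); 
if len(u): print('lever',np.median(X[v,u],0))
snap('scene','sc10')
o=env.get_obs();print(o['t'],o['eef_pos'],o['wrist_force'])
E
```

```text
16.65 [0.5946 0.1038 0.0422] [-5.6633 -2.3604 14.6848] [ 0.0003  0.0003  0.0001 -0.     -0.0012  0.0005]
0.02 1339 0.0830784623773116 -0.019100175189897685 0.024682000835239845
0.025 1464 0.08289735523722178 -0.019680171472633647 0.01970507469749417
0.03 1328 0.08301247296778587 -0.018967606812963576 0.01935580159860336
0.035 1493 0.08306891130668351 -0.01873955819983287 0.01979326885765517
0.04 1528 0.08299475246432642 -0.019028519904386088 0.019403946101728627
0.045 1580 0.0829593487859091 -0.01892014964931407 0.01987484174049801
0.05 1654 0.08302025734113021 -0.018903860221666565 0.019898231979520387
0.055 1721 0.08303199492931701 -0.018988841883998 0.019754177515685357
0.06 1789 0.0834429517308537 -0.02014218325438185 0.019438320321472653
0.065 1901 0.08328829622982063 -0.01950400454281182 0.019516930068007927
0.07 2245 0.08667305405946099 -0.023397769727355695 0.021822292909648818
0.075 3189 0.08873662538488342 -0.02477123985732269 0.024981982891441993
0.08 3591 0.0897808849620009 -0.02597807417626409 0.025860180408939438
0.085 3847 0.0896994271400132 -0.02572980827162664 0.025895566760619906
86
lever [0.4864 0.0364 0.0688]
16.75 [0.5946 0.1038 0.0422] [-4.3596 -2.1023 15.0539]
```

View pics/w10.png

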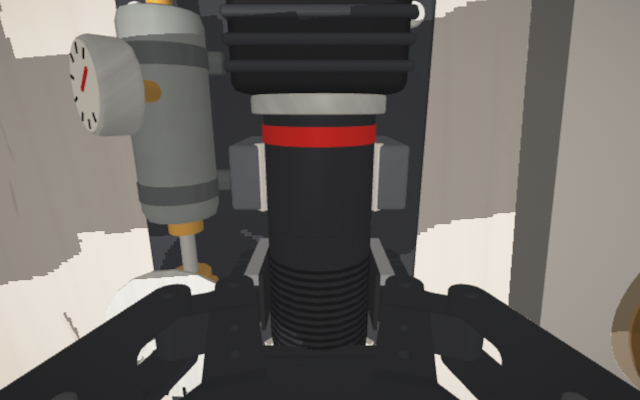

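View pics/sc10.png

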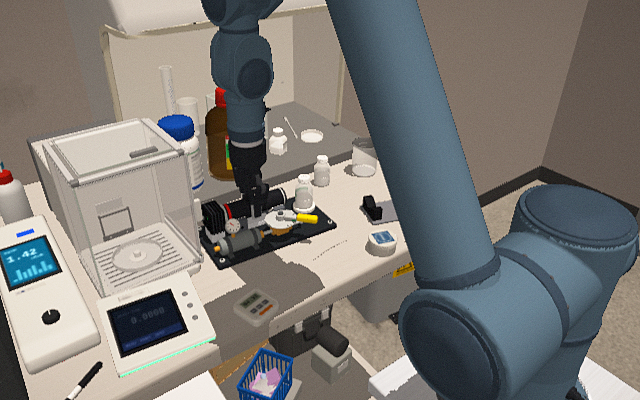

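```bash
python3 - <<'E'
from h import *
a=np.load('pics/w8.npz');im=a['im'];o=dict(eef_pos=a['p'],tcp_rot=a['r']);P,M=T('wrist',o);X=pts(P,M,a['d'])
hsv=cv2.cvtColor(im,cv2.COLOR_RGB2HSV);m=cv2.inRange(hsv,(20,140,90),(35,255,255));m[:200]=0;m[280:]=0;m[:,260:]=0;m[:,:180]=0
v,u=np.nonzero(m);k=(X[v,u,2]>.066);Y=X[v,u][k];c=Y[:,:2].mean(0);w,V=np.linalg.eigh(np.cov(Y[:,:2].T));e=V[:,1];print(len(Y),c,e,np.ptp(Y[:,:2]@e),'axis ang',np.arctan(e[1]/e[0])+.078)
h=ray(P,M,258,198,.07)[:2];print(h,np.linalg.norm(h-c),np.arctan2(h[1]-c[1],h[0]-c[0])+.078)
o=env.get_obs();print(o['t'],o['wrist_force'])
E
```

```text
810 [0.4862 0.0387] [-0.7299 -0.6835] 0.16547684540850627 axis ang 0.8305702941256647
[0.5278 0.0744] 0.054749373988917084 0.7867451364872025
16.75 [-4.3596 -2.1023 15.0539]
```

```bash
python3 - <<'E'
from h import *
print(env.job_done()); o=env.get_obs();print(o['t'],o['eef_pos'],o['wrist_force'])
E
```

```text
the job is handed in; nothing more can be done
None
the job is handed in; nothing more can be done
```

I turned the suction lever to the 45° mark with the lens still in its cradle. I then seated the barrel in the V against the mount ring and handed the job in while still pressing it down. The robot clock read about 17 s of the 48 s allowed, and no verdict came back.

| Check | Last measurement | Allowed |
|---|---|---|
| Lever angle | 0.79 to 0.84 rad, depending on the method | 0.645 to 0.925 rad |
| Barrel sideways | about 0.3 mm off centre | 3 mm |
| Barrel height | crest at 83 mm against a nominal 82 mm | +2 / −3 mm |
| Barrel axis | tilt and turn of the tool within about 0.01 rad | 0.035 rad |
| Mount end | no visible gap to the ring; contact felt at about 8 N, then eased | 3 mm |
| Push on the barrel | about 15 N, nearly steady over the last readings | roughly 15 N |
| Contact strips | about 9 N and 16 N at the last reading, worked out from the wrist force | over 3 N each, under 80 N |

- **Height reading:** the depth readings of nearby parts came out about 1 mm high, so the barrel is probably very close to nominal.
- **Lever spread:** the methods differ by up to 0.05 rad, but all of them fall inside the allowed range.
- **Uneven strip load:** about 4 to 6 N of side force remained toward the valve side, so the far strip carries more than the near one.
- **Bystanders:** in the last pictures both vials, the beaker and the tin are upright and look unmoved. I judged this by eye and did not measure it.

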